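Draw a pin-locked wire spool off its leaning spindle and set it on the balance

ROBOT

A 6-joint arm with a two-finger parallel gripper is mounted at the origin on a cart in front of the work surface, level with it; the furniture and walls round the work are solid. World frame = base frame: x ahead of the robot, y to its left, z up, the work surface at z = 0. Lengths are in mm, angles in rad, forces in N, time in s.
With the tool pointing down it reaches from about 300 to 775 mm from the base axis. Payload 14.6 kg.
Tool frame: the origin (TCP) lies at the very end of the fingers, on their centre line; the grasp point (between the pads) lies 19 mm behind it; z points along the fingers, y is the line along which they close (so a half turn about z gives the same grasp; the last joint's range is limited). The gripper opens to 94 mm and grips with 3 to 60 N. Pads are 16 mm wide; open, the fingers measure 119 mm over their backs; the gripper's body (75 mm by 177 mm) begins 78 mm behind the grasp point.
Start: joints at [1.041, 0.3, 1.521, -0, 1.321, -0.067], TCP at [245.546, 492.134, 205.446] pointing down, gripper open.
Joint ranges: [-3.03, 3.03], [-0.79, 2.21], [0.23, 2.52], [-1.04, 4.18], [0, 3.07], [-2.55, 2.55]. Speed limits (rad/s): [2.22, 2.22, 2.57, 3.14, 3.14, 3.14].

INTERFACE

Orientations are given as [roll, pitch, yaw] about the fixed x, y, z axes, in that order (R = Rz(yaw) Ry(pitch) Rx(roll)).
In Python, from cell import manip gives the robot as it stands.
- The arm moves only by the tool servo_tool, never from a script. Its argument "motion" is a list that holds one entry, the list of rows, each a list of 7 numbers: the shift along the world's x, y, z as a fraction of full scale, then the turn, a rotation vector about the world's x, y, z as a fraction of full scale, then the closure, from 0 (fully open) to 1 (shut). In form: [[[x, y, z, rx, ry, rz, gripper], ...]]. A call has 1 to 10 rows; each row is the pose to reach, as a shift and turn from the pose commanded when the call began, turning the shorter way round; what a row does not reach only later rows make up. Full scale, the value 1, is 0.5 m for a shift and pi rad for a turn. A row lasts 1/10 s, in which the tool goes at most 50 mm and 8.59 degrees, less where a joint would pass 70% of its speed; a pose out of reach is approached as far as the arm can. A call with a number of a shift or a turn outside -1 to 1 is refused whole. A call with a gripper value outside its range is refused whole. The fingers move at their own pace and stop on an object; "newtons" is the grip in N (left out, the last holds). Time passes only in rows, so rows that repeat a pose let the fingers close. It gives the time, the measured TCP pose, the force, the opening and the grip force at its end, in the units of the state.
- manip.read_state(): the state, without advancing time (a new reading comes with each control period).
- manip.camera(name): name is "scene" or "top" or "wrist"; returns a dict with "frame" (400x640x3 uint8, red, green, blue), "range_z" (400x640 float32, mm along the optical axis (not along the pixel's ray), 0 where there is no reading), "vfov" (degrees; the focal length in pixels is half the picture's height over the tangent of half this angle, whatever the lens; pixels are square), "cx", "cy" (the principal point, pixels), "k1" (the pictures are not rectified: a ray, as slopes to the right and down, at radius r is drawn at 1 + k1 r^2 times it, then the intrinsics apply), "cam_to_world" (4x4, takes a point from camera to world coordinates). Camera axes: x right, y down, z forward; pixel columns grow to the right and rows downward; lengths in mm; the calibration is good to about 2 mm. A picture is of the moment at which its call begins.
- manip.sign_off(): hands the job in; it is judged then, once.
The state is a dict: "clock": time; "joints": joint angles; "qd": joint speeds; "effort": joint torques, N m; "eef_pos": TCP position; "eef_rot": TCP orientation; "wrist_force": force on the tool from outside, world axes, zero at the start; "moment": the same for the moment, N m; "finger_gap": finger opening in mm; "finger_force": force on a finger pad.
Only numpy, scipy, OpenCV 4.12 (cv2) and the standard library are available. Lean on these libraries where they do the work, as an engineer would, in place of code of your own. Each camera call takes 0.05 s, during which the arm holds its last target. There are 200 camera calls.

TASK

The wire spool on the leaning spindle is held by a cross pin hidden inside it: take it by its round neck, find by feel how far to turn it until the slots in its underside meet the pin, and draw it straight off along the spindle without forcing it. Then set it down gently, upright with the neck on top, in the middle of the round pan of the balance so that it can be weighed, and let go. Leave the bottle, the carton and the timer where they are.

Things in the scene. Friction and masses are not known exactly. Their poses are not given: they have to be found in the camera images.
- spool: loose white plastic spool wound with brass-coloured wire, 66 mm across the flanges, 80 mm tall, 0.25 to 0.42 kg. Origin: centre of its underside; z along its axis towards the neck. Lower flange 0 to 8 mm, winding 56 mm across up to 38 mm, upper flange 38 to 43 mm, then the neck to 80 mm. A 24 mm bore runs through it. At the start it sits on the spindle, its underside on the backing disc.
- spool_neck (a point): point on the spool's axis 65 mm above its underside, in the plain round neck (38 mm in diameter, 43 to 80 mm above the underside), which can be gripped from any side. Inside, from 8 to 43 mm, the spool is hollow, 42 mm wide; only the 8 mm lower flange has two slots beside the bore, 14 mm wide and reaching 21 mm from the axis, towards the spool's own +x and -x.
- spindle_seat (a point): point on the spindle's axis at the face of the backing disc under the spool, 66 mm above the worktop. z points up along the spindle, which leans 30 degrees from vertical towards the stand's -x; x and y say nothing about the pin. The steel spindle is 19 mm in diameter, ends 86 mm above this face (6 mm proud of the seated spool) and is braked: it does not turn.
- pin_level (a point): point on the spindle's axis 15 mm above the seat, where a 6 mm cross pin goes through, reaching 17.5 mm from the axis on two opposite sides. Its direction is hidden and differs every time, at first at least 0.6 rad off the slots. The spool rises 4 mm, then its lower flange meets the pin; it comes off only with the slots within about 0.2 rad of the pin. It turns freely either way.
- stand: fixed grey stand that carries the spindle: base plate 150 x 110 x 12 mm with a leaning bearing housing and a backing disc 62 mm across. Origin: on the worktop; the spindle leans towards its -x. The seat point is 66 mm straight above this origin.
- balance: fixed grey balance, 180 x 165 mm, housing top 42 mm above the worktop, with a round steel pan 124 mm across on top; its display faces its -x. Origin: centre of its underside on the worktop; the pan's axis stands straight above it.
- pan_top (a point): centre of the pan's upper face, 62 mm above the worktop when empty. The pan is sprung: it sinks 1.7 mm per newton (about 5 mm under the spool) and has 13 mm of travel.
- bottle: bystander: white plastic bottle with a red cap, 60 mm across, 165 mm tall; origin at the centre of its underside
- carton: bystander: yellow carton 55 x 90 x 42 mm; origin at the centre of its underside
- timer: bystander: small white timer with three round buttons, 60 x 65 x 26 mm; origin at the centre of its underside
Mind the look-alikes: they are no part of the job. Of the things shaped like the spool, the white one is meant.

How it is judged:
By the outcome, as a careful person would: the job done as asked, in the order asked, and still so for the second after the job is handed in, with the robot touching nothing.
It also fails if it takes over 51 s, if anything falls off the work surface, if the arm or the gripper's body presses on something with over 40 N, if the wrist force passes 120 N, or if a joint passes its speed limit or range.

## Working session

There is one attempt and no reset: what is moved stays moved. The work goes in short steps, Python scripts to look and compute and a tool call to move; the robot and the scene stay as the last step left them, time stands still between calls to the robot, and variables do not carry over. Pictures are saved under pics/ and viewed, at most 10 in all, crops included, and the job is handed in when it is done.

Besides the shell and the picture viewer there is one more tool, called after "Call:" as name(argument=value, ...), one argument or row to a line, values as JSON. servo_tool: Moves the arm, as the interface text tells. Its arguments: {"type":"object","properties":{"motion":{"type":"array"},"newtons":{"type":"number"}},"required":["motion"]}

```bash
ls; mkdir -p pics
cat > h.py <<'E'
import numpy as np, cv2, pickle
from cell import manip
def grab(n):
    c=manip.camera(n); pickle.dump(c,open(f'pics/{n}.pkl','wb')); return c
def f(c): return 200/np.tan(np.radians(c['vfov'])/2)
def ray(c,u,v):
    x=(u-c['cx'])/f(c); y=(v-c['cy'])/f(c); a,b=x,y
    for _ in range(20):
        k=1+c['k1']*(a*a+b*b); a,b=x/k,y/k
    return np.stack([a,b,np.ones_like(a)],-1)
def cloud(c):
    v,u=np.mgrid[0:400,0:640].astype(float)
    p=ray(c,u,v)*c['range_z'][...,None]
    T=np.array(c['cam_to_world']); return p@T[:3,:3].T+T[:3,3]
E
python3 - <<'E'
from h import *
a=grab('scene');b=grab('top')
im=np.vstack([a['frame'],b['frame']])
cv2.imwrite('pics/a.png',a['frame'][...,::-1]);cv2.imwrite('pics/b.png',b['frame'][...,::-1])
print(manip.read_state())
E
```

```text
pics
{'clock': 0.1, 'joints': array([ 1.04138714e+00,  3.00395328e-01,  1.52148808e+00, -1.48968400e-05,
        1.32068715e+00, -6.66083016e-02]), 'qd': array([-8.22384543e-04, -1.08557176e-03, -1.71478211e-03, -1.27077176e-03,
        7.39485469e-04,  8.51779949e-05]), 'effort': array([-4.42760011e-04, -5.32645154e+01, -3.53282368e+01,  7.08920765e-02,
        2.35435978e-02, -9.91185357e-05]), 'eef_pos': array([245.44990775, 491.94797257, 204.96723101]), 'eef_rot': array([-3.14061596e+00, -5.06904893e-05,  2.67879544e+00]), 'wrist_force': array([ 0.76986735, -0.11820217,  0.03163104]), 'moment': array([-0.04570854,  0.01334172,  0.02145985]), 'finger_force': 0.0, 'finger_gap': 94.03431842417194}
```

View pics/a.png

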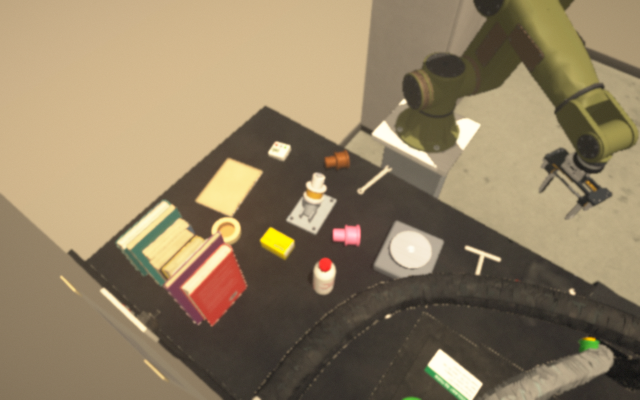

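View pics/b.png

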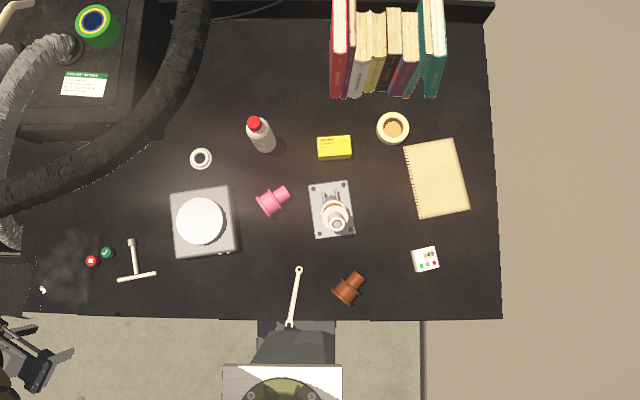

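The white spool is on the spindle at (335,213) in the top view and (316,185) in the scene view. The look-alikes lie loose on the table, pink at (272,200) and brown at (348,288) in the top view. I take the white one, because it is on the leaning stand and carries the brass winding. Next I'll measure it and check it in one crop.

Run:
```python
from h import *
for n in['top','scene']:
    c=pickle.load(open(f'pics/{n}.pkl','rb'));P=cloud(c)
    np.save(f'pics/{n}.npy',P)
    print(n,np.array(c['cam_to_world'])[:3,3].round(),c['vfov'],c['k1'])
P=np.load('pics/top.npy')
for nm,(u,v) in dict(pan=(200,221),bal=(225,195),plate=(317,190),plate2=(347,234),neck=(336,224),fl=(322,208),pink=(272,200),brown=(348,288),bottle=(254,124),carton=(334,143),timer=(425,259),table=(300,250)).items(): print(nm,P[v,u].round(1))
c=pickle.load(open('pics/top.pkl','rb'));a=pickle.load(open('pics/scene.pkl','rb'))
A=cv2.resize(c['frame'][170:250,290:380],None,fx=6,fy=6,interpolation=2);B=cv2.resize(a['frame'][160:240,280:345],None,fx=4,fy=6,interpolation=2)
B=cv2.resize(a['frame'][165:245,285:330],None,fx=6,fy=6,interpolation=2)
cv2.imwrite('pics/c.png',np.hstack([A,B])[...,::-1])
```

```text
top [ 437.  -88. 1019.] 56.347943634030194 -0.08358949556944055
scene [1143.  345. 1162.] 51.98633168028534 -0.0608724635506305
pan [527.5 212.8  58.4]
bal [598.9 153.7  43.5]
plate [619.9 -90.8  12.5]
plate2 [ 500.4 -173.1    7.4]
neck [ 515.2 -135.7  143.4]
fl [ 561.6 -103.7   77.9]
pink [583.5  25.8  62.7]
brown [ 360.3 -171.1   58.3]
bottle [752.3  62.1 163.4]
carton [ 744.2 -135.9   42.9]
timer [ 433.7 -380.4   23.2]
table [ 4.565e+02 -4.600e+01 -2.000e-01]
```

View pics/c.png

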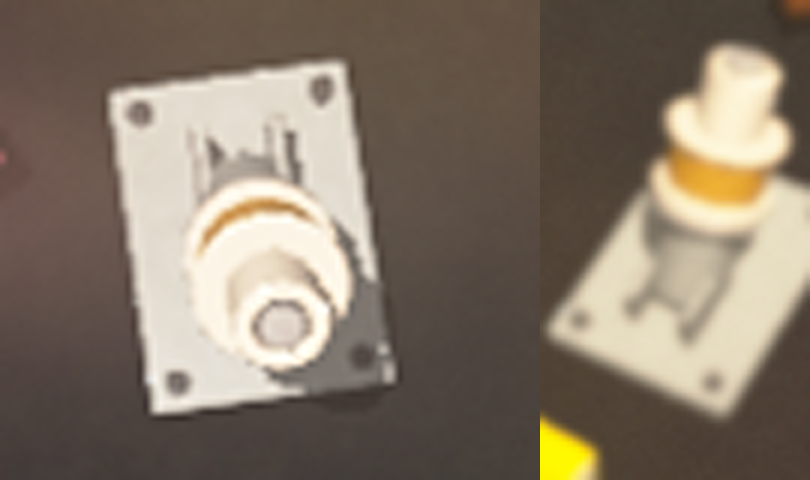

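The crop confirms the target: a white spool with brass winding on the leaning stand, its neck end at crop (281,325) and the plate corners visible.

```bash
cat >> h.py <<'E'
def plane(c,u,v,z):
    T=np.array(c['cam_to_world']);d=T[:3,:3]@ray(c,float(u),float(v));return T[:3,3]+d*(z-T[2,3])/d[2]
E
python3 - <<'E'
from h import *
c=pickle.load(open('pics/top.pkl','rb'))
q=np.array([(110,92),(345,62),(395,382),(152,413)])/6-0.5+[290,170]
W=np.array([plane(c,u,v,12) for u,v in q]);print(W.round(1),W.mean(0))
far=(W[0]+W[1])/2;near=(W[2]+W[3])/2;d=near-far;print('lean yaw',np.arctan2(d[1],d[0]),np.linalg.norm(d))
s=W[1]-W[0];print(np.linalg.norm(s),np.arctan2(s[1],s[0])-np.pi/2*0)
e=np.array([281,323])/6-.5+[290,170];E=plane(c,*e,140.5);o=W.mean(0);d=E-o
print('tip',E,'lean from tip',np.arctan2(d[1],d[0]),np.hypot(*d[:2]),'exp 43')
# pan
g=cv2.cvtColor(c['frame'],cv2.COLOR_RGB2GRAY)
P=np.load('pics/top.npy')
m=((g>200)).astype('uint8');m[:,:165]=0;m[:,240:]=0;m[:180]=0;m[262:]=0
k=max(cv2.findContours(m,0,1)[0],key=cv2.contourArea);(x,y),ax,_=cv2.fitEllipse(k);print(x,y,ax,plane(c,x,y,62))
# scene camera check
a=pickle.load(open('pics/scene.pkl','rb'));g=cv2.cvtColor(a['frame'],cv2.COLOR_RGB2GRAY)
u,v=np.array([755,60])/6-.5+[285-90,165];print('tip scene',plane(a,u,v,138))
m=(g>190).astype('uint8');m[:225]=0;m[275:]=0;m[:,:385]=0;m[:,437:]=0
k=max(cv2.findContours(m,0,1)[0],key=cv2.contourArea);(x,y),ax,_=cv2.fitEllipse(k);print(x,y,ax,plane(a,x,y,62))
E
```

```text
[[ 634.2  -65.6   12. ]
 [ 649.1 -173.2   12. ]
 [ 502.5 -195.3   12. ]
 [ 487.8  -86.    12. ]] [ 568.41252042 -130.01877738   12.        ]
lean yaw -2.9977460219788354 148.02202173672126
108.70601316818096 -1.4327093475052215
tip [ 517.08464319 -136.68320006  140.5       ] lean from tip -3.012474780972429 51.7587240111847 exp 43
201.29074096679688 221.6639862060547 (65.18064880371094, 72.86553955078125) [525.47492867 208.22970369  62.        ]
tip scene [ 512.01791886 -135.45906035  138.        ]
410.9891052246094 248.92726135253906 (35.73176193237305, 41.780338287353516) [529.91865033 216.1988594   62.        ]
```

Call:
servo_tool(
  motion=[
    [[0.36,-0.64,0.06,0,0,0,0],[0.36,-0.64,0.06,0,0,0,0],[0.36,-0.64,0.06,0,0,0,0],[0.36,-0.64,0.06,0,0,0,0],[0.36,-0.64,0.06,0,0,0,0],[0.36,-0.64,0.06,0.0235,-0.165,0,0],[0.36,-0.64,0.06,0.0235,-0.165,0,0],[0.36,-0.64,0.06,0.0235,-0.165,0,0]],
  ],
)

```text
clock: 0.9
eef_pos: [426.9, 169.4, 236.3]
eef_rot: [2.87, 0.372, 2.625]
wrist_force: [1.4, -0.2, -0.5]
finger_gap: 93.9
finger_force: 0.0
```

Call:
servo_tool(
  motion=[
    [[0.08,-0.63,-0.01,0,0,0,0],[0.08,-0.63,-0.01,0,0,0,0],[0.08,-0.63,-0.01,0,0,0,0],[0.08,-0.63,-0.01,0,0,0,0],[0.08,-0.63,-0.01,0,0,0,0],[0.08,-0.63,-0.01,0,0,0,0],[0.08,-0.63,-0.01,0,0,0,0],[0.08,-0.63,-0.01,0,0,0,0]],
  ],
)

```text
clock: 1.7
eef_pos: [465.3, -144.9, 229.8]
eef_rot: [2.874, 0.365, 2.626]
wrist_force: [0.7, 1.3, -0.3]
finger_gap: 94.1
finger_force: 0.0
```

Run:
```python
from h import *
w=grab('wrist');s=manip.read_state();print(s)
from scipy.spatial.transform import Rotation as R
print(R.from_euler('xyz',s['eef_rot']).as_matrix().round(3), np.array(w['cam_to_world']).round(2))
cv2.imwrite('pics/w.png',w['frame'][...,::-1]);np.save('pics/wrist.npy',cloud(w))
```

```text
{'clock': 1.75, 'joints': array([-0.52533777, -0.07959513,  1.94807925,  0.33890371,  0.93921752,
       -1.78618803]), 'qd': array([ 0.04682844, -0.02562251,  0.01739024, -0.00660062, -0.0018421 ,
        0.0172908 ]), 'effort': array([ -2.30712555, -29.45400596, -36.51620865,   0.76113246,
        -0.74424561,  -0.44602512]), 'eef_pos': array([ 465.22818684, -143.43920109,  229.88825535]), 'eef_rot': array([2.87367904, 0.36474886, 2.62676841]), 'wrist_force': array([0.5761301 , 0.73300641, 0.31543962]), 'moment': array([-0.00496078,  0.17904723,  0.01817693]), 'finger_force': 0.0, 'finger_gap': 94.41265348075007}
[[-0.813  0.393  0.43 ]
 [ 0.46   0.886  0.061]
 [-0.357  0.247 -0.901]] [[ 3.9000e-01  6.7000e-01  6.3000e-01  3.2542e+02]
 [ 8.9000e-01 -4.6000e-01 -7.0000e-02 -1.2008e+02]
 [ 2.5000e-01  5.9000e-01 -7.7000e-01  3.6232e+02]
 [ 0.0000e+00  0.0000e+00  0.0000e+00  1.0000e+00]]
```

View pics/w.png

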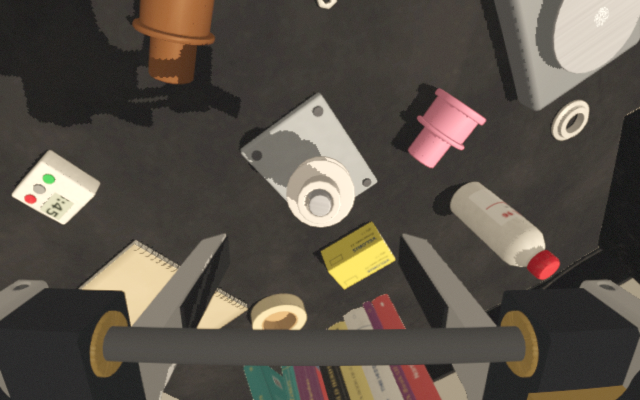

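The wrist view shows the spindle end at (319,206) inside the white neck ring, with the upper flange around (321,191). I'll triangulate the tip.

Run:
```python
from h import *
w=pickle.load(open('pics/wrist.pkl','rb'));c=pickle.load(open('pics/top.pkl','rb'))
def tipc(c,u0,v0,r,S=8):
    p=cv2.resize(c['frame'][v0-r:v0+r,u0-r:u0+r],None,fx=S,fy=S,interpolation=2).astype(int)
    sat=p.max(2)-p.min(2); g=p.sum(2)/3
    return p,sat,g
for c_,u0,v0,r in((w,319,206,20),(c,337,224,8)):
    p,sat,g=tipc(c_,u0,v0,r);print(g[::16,::16].astype(int) if r==20 else g[::8,::8].astype(int))
P=np.load('pics/wrist.npy')
# flange-plane normal: white points between
L=[];
for (u,v) in[(319,206),(319,207),(317,206),(321,206)]:print(P[v,u].round(1))
hsv=cv2.cvtColor(w['frame'],cv2.COLOR_RGB2HSV)
for th in np.linspace(0,2*np.pi,12,endpoint=False):
    u,v=int(321+28*np.cos(th)),int(190+28*np.sin(th));print((u,v),P[v,u].round(1),w['frame'][v,u])
```

```text
[[160 160 137 166 225 238 239 238 238 239 240 238 239 238 239 240 237 207
  166 174]
 [160 148 171 229 239 238 239 241 242 242 223 231 239 239 238 239 239 238
  217 175]
 [159 149 223 238 238 240 244 193 134 119 112 117 135 165 231 238 239 239
  240 198]
 [149 193 237 238 242 226 151 110 109 111 110 111 112 110 126 205 237 239
  240 236]
 [179 232 238 239 237 137 119 111 111 109 113 113 114 120 116 113 207 238
  239 241]
 [220 238 238 227 154 124 119 107 132 169 185 188 172 139 129 120 138 231
  239 239]
 [229 238 239 227 136 131 111 156 201 207 208 209 211 210 182 140 119 186
  238 239]
 [232 238 240 220 131 138 154 202 207 207 208 208 209 210 212 176 140 166
  236 238]
 [233 238 244 193 131 126 184 200 201 205 207 209 210 212 212 215 154 156
  234 239]
 [235 238 244 183 147 146 195 200 200 200 202 204 205 207 209 220 167 144
  231 239]
 [232 237 239 204 171 151 197 202 202 204 205 203 205 205 205 214 180 170
  237 238]
 [222 237 238 242 186 157 194 200 201 202 203 206 208 207 209 219 162 207
  238 239]
 [210 235 238 240 221 156 187 202 203 203 204 205 205 206 208 214 158 228
  239 
[... 1641 characters left out ...]
10 189 173 159 124 106 114 118]]
[ 516.3 -137.7  139.2]
[ 515.7 -138.   141. ]
[ 516.  -139.2  138.4]
[ 516.1 -136.2  140.6]
(349, 190) [ 542.9 -107.9  107.4] [255 243 222]
(345, 204) [ 551.5 -117.3  112.9] [255 243 223]
(335, 214) [ 530.3 -129.1  141.8] [255 248 227]
(321, 218) [ 528.8 -141.4  139.8] [254 240 219]
(307, 214) [ 521.1 -150.4  135.6] [255 241 220]
(296, 204) [ 534.6 -159.    99.6] [248 233 213]
(293, 190) [ 523.4 -155.2   92.5] [175 163 144]
(296, 176) [ 513.5 -146.2   88.3] [175 163 145]
(307, 165) [ 510.2 -132.2   85.4] [186 174 156]
(321, 162) [ 511.7 -119.2   89.6] [255 241 221]
(335, 165) [ 519.3 -108.9   93.7] [255 241 222]
(345, 176) [ 530.3 -105.3  101.6] [255 243 222]
```

Run:
```python
from h import *
w=pickle.load(open('pics/wrist.pkl','rb'));c=pickle.load(open('pics/top.pkl','rb'))
def tri(a,b):
    A=[];y=[]
    for cc,u,v in(a,b):
        T=np.array(cc['cam_to_world']);d=T[:3,:3]@ray(cc,u,v);d/=np.linalg.norm(d);M=np.eye(3)-np.outer(d,d);A.append(M);y.append(M@T[:3,3])
    return np.linalg.lstsq(np.vstack(A),np.hstack(y),rcond=None)[0]
W1=plane(w,319.6,206.2,140.5);T1=plane(c,337,224.6,140.5);print(W1,T1,tri((w,319.6,206.2),(c,337.,224.6)))
tip=np.array([516,-137.5,140.5])
for psi0 in(-3.0,):
  a=np.array([.5*np.cos(psi0),.5*np.sin(psi0),.866])
  for n in('wrist','top'):
    P=np.load(f'pics/{n}.npy').reshape(-1,3);fr=pickle.load(open(f'pics/{n}.pkl','rb'))['frame'].reshape(-1,3).astype(int)
    q=P-tip;h=q@a+86;r=np.linalg.norm(q-np.outer(q@a,a),axis=1)
    s=(abs(h-43)<5)&(r>22)&(r<31)&(fr.min(1)>130)
    F=P[s];m=F.mean(0);nn=np.linalg.svd(F-m)[2][2];nn*=np.sign(nn[2]);print(n,s.sum(),'h',np.median(h[s]),'n',nn,'tilt',np.degrees(np.arccos(nn[2])),'psi',np.arctan2(nn[1],nn[0]))
    # neck side points: cylinder fit
    s=(h>46)&(h<77)&(r>12)&(r<26);N=P[s]
    from scipy.optimize import least_squares
    def res(x):
        ax=np.array([.5*np.cos(x[2]),.5*np.sin(x[2]),.866]);q=N-[x[0],x[1],140.5];return np.linalg.norm(q-np.outer(q@ax,ax),axis=1)-19
    o=least_squares(res,[516,-137.5,-3.0],loss='soft_l1');print(n,s.sum(),'tipxy,psi',o.x)
q=[(317,95),(376,183),(300.,238),(241,153)]
q=[(317,95),(376,183),(241,153)]
W=np.array([plane(w,u,v,12) for u,v in q]);print(W); d=W[0]-W[1];print(np.arctan2(d[1],d[0]),np.linalg.norm(d));d=W[2]-W[0];print(np.arctan2(d[1],d[0]),np.linalg.norm(d))
```

```text
[ 515.64766597 -137.26911522  140.5       ] [ 514.09558278 -138.26055432  140.5       ] [ 513.92946265 -137.62877225  142.51673128]
wrist 1360 h 42.20185758279246 n [-0.49248799 -0.07342572  0.86721638] tilt 29.86324155093685 psi -2.99359144100819
wrist 223 tipxy,psi [ 513.91823118 -136.93459245   -3.00551675]
top 156 h 44.25912416592857 n [-0.48825484 -0.0759127   0.86939317] tilt 29.611802194344975 psi -2.9873499630371514
top 105 tipxy,psi [ 511.8637981  -139.86179549   -2.95889053]
[[ 486.33740672  -90.04792502   12.        ]
 [ 635.09466843  -67.26361857   12.        ]
 [ 504.09787953 -192.95831703   12.        ]]
-2.9896094516369143 150.4920181703353
-1.399897848809012 104.43171538410706
```

Call:
servo_tool(
  motion=[
    [[0.07,0.007,-0.127,0.0044,-0.0233,0.0005,0],[0.07,0.007,-0.127,0.0044,-0.0233,0.0005,0],[0.09,0.01,-0.162,0.0044,-0.0233,0.0005,0],[0.11,0.013,-0.197,0.0044,-0.0233,0.0005,0],[0.125,0.015,-0.224,0.0044,-0.0233,0.0005,0],[0.137,0.017,-0.245,0.0044,-0.0233,0.0005,0],[0.137,0.017,-0.245,0.0044,-0.0233,0.0005,0],[0.137,0.017,-0.245,0.0044,-0.0233,0.0005,0]],
  ],
)

```text
clock: 2.55
eef_pos: [534.0, -133.7, 108.4]
eef_rot: [2.821, 0.423, 2.611]
wrist_force: [0.3, -0.6, -0.1]
finger_gap: 93.9
finger_force: 0.0
```

```bash
cat >> h.py <<'E'
from scipy.spatial.transform import Rotation as R
A=np.array([.5*np.cos(-2.993),.5*np.sin(-2.993),.866])
TIP=np.array([515,-137.5,140.5])
def rep():
    s=manip.read_state();M=R.from_euler('xyz',s['eef_rot']).as_matrix();q=s['eef_pos']-TIP;h=q@A
    print('t',s['clock'],'pos',s['eef_pos'].round(1),'h',round(h+86,1),'lat',(q-h*A).round(1),'lat_tool',(M.T@(q-h*A)).round(1),'misalign',np.cross(M[:,2],-A).round(4),'j',s['joints'].round(2),'Fax',round(s['wrist_force']@A,1),'F',s['wrist_force'].round(1),'M',s['moment'].round(2),'Max',round(s['moment']@A,3),s['finger_gap'],s['finger_force']);return s
E
python3 -c "
from h import *;rep()"
```

```text
t 2.55 pos [ 534.  -133.7  108.4] h 48.5 lat [0.5 1.  0.4] lat_tool [-0.1  1.2  0. ] misalign [-0.0006  0.0009 -0.0003] j [-0.45  0.21  1.99  0.55  0.57 -1.97] Fax -0.2 F [ 0.3 -0.6 -0.1] M [ 0.01  0.26 -0.01] Max -0.032 93.94231437499198 0.0
```

Call:
servo_tool(
  motion=[
    [[0,0,0,0,0,0,1],[0,0,0,0,0,0,1],[0,0,0,0,0,0,1],[0,0,0,0,0,0,1],[0,0,0,0,0,0,1],[0,0,0,0,0,0,1],[0,0,0,0,0,0,1]],
  ],
  newtons=25,
)

```text
clock: 3.25
eef_pos: [534.0, -134.4, 107.9]
eef_rot: [2.821, 0.423, 2.61]
wrist_force: [-0.3, 0.2, 0.4]
finger_gap: 41.7
finger_force: 0.0
```

```bash
python3 -c "
from h import *;rep()"
```

```text
t 3.25 pos [ 534.  -134.4  107.9] h 48.2 lat [0.3 0.3 0.2] lat_tool [-0.2  0.4  0. ] misalign [-0.0002  0.0008 -0.0001] j [-0.45  0.21  1.99  0.55  0.57 -1.97] Fax 0.4 F [-0.3  0.2  0.4] M [0.04 0.26 0.02] Max -0.025 41.68393574570134 0.0
```

Call:
servo_tool(
  motion=[
    [[0,0,0,0,0,0,1],[0,0,0,0,0,0,1],[0,0,0,0,0,0,1],[0,0,0,0,0,0,1]],
  ],
  newtons=25,
)

```text
clock: 3.65
eef_pos: [534.0, -134.4, 107.9]
eef_rot: [2.821, 0.423, 2.61]
wrist_force: [-0.5, -1.2, -0.2]
finger_gap: 36.7
finger_force: 25.0
```

```bash
python3 -c "
from h import *;rep()"
```

```text
t 3.65 pos [ 534.  -134.4  107.9] h 48.1 lat [0.3 0.3 0.2] lat_tool [-0.2  0.4  0. ] misalign [-0.0002  0.0007 -0.    ] j [-0.45  0.21  1.99  0.55  0.57 -1.97] Fax 0.1 F [-0.5 -1.2 -0.2] M [-0.31  0.44 -0.09] Max 0.04 36.723420457999374 24.996091425418854
```

Call:
servo_tool(
  motion=[
    [[-0.0015,-0.0002,0.0026,0,0,0,1],[-0.003,-0.0004,0.0052,0,0,0,1],[-0.003,-0.0004,0.0052,0,0,0,1]],
  ],
)

```text
clock: 3.95
eef_pos: [532.3, -134.4, 110.5]
eef_rot: [2.821, 0.422, 2.611]
wrist_force: [0.2, 1.0, -4.8]
finger_gap: 36.5
finger_force: 24.9
```

```bash
python3 -c "
from h import *;rep()"
```

```text
t 3.95 pos [ 532.3 -134.4  110.5] h 51.2 lat [0.1 0.5 0.1] lat_tool [0.1 0.5 0. ] misalign [-0.0004  0.0004 -0.0002] j [-0.46  0.2   1.99  0.55  0.58 -1.97] Fax -4.4 F [ 0.2  1.  -4.8] M [-0.14  0.68  0.02] Max 0.041 36.461862752910335 24.949039947241545
```

Call:
servo_tool(
  motion=[
    [[-0.001,-0.0001,0.0017,0,0,0,1],[-0.0015,-0.0002,0.0026,0,0,0,1],[-0.0015,-0.0002,0.0026,0,0,0,1]],
  ],
)

```text
clock: 4.25
eef_pos: [531.7, -134.5, 111.6]
eef_rot: [2.821, 0.422, 2.61]
wrist_force: [4.0, -0.3, -8.0]
finger_gap: 36.7
finger_force: 24.9
```

```bash
python3 -c "
from h import *;rep()"
```

```text
t 4.25 pos [ 531.7 -134.5  111.6] h 52.5 lat [0.1 0.5 0.1] lat_tool [0.1 0.5 0. ] misalign [-0.0005  0.0003 -0.0002] j [-0.46  0.2   1.99  0.54  0.58 -1.97] Fax -8.9 F [ 4.  -0.3 -8. ] M [-0.1   0.51  0.01] Max 0.021 36.72004799708601 24.87523122690618
```

Call:
servo_tool(
  motion=[
    [[0,0,0,0.0197,0.003,-0.0345,1],[0,0,0,0.0394,0.0059,-0.0689,1],[0,0,0,0.0394,0.0059,-0.0689,1]],
  ],
)

```text
clock: 4.55
eef_pos: [531.6, -134.5, 111.5]
eef_rot: [2.728, 0.331, 2.358]
wrist_force: [2.4, 0.9, -7.9]
finger_gap: 36.6
finger_force: 24.9
```

```bash
python3 -c "
from h import *;rep()"
```

```text
t 4.55 pos [ 531.6 -134.5  111.5] h 52.5 lat [-0.   0.6  0. ] lat_tool [0.4 0.4 0. ] misalign [-0.0006  0.     -0.0003] j [-0.46  0.2   1.99  0.54  0.58 -1.72] Fax -8.1 F [ 2.4  0.9 -7.9] M [-0.04  0.64  0.05] Max 0.017 36.587720791460455 24.87970649264753
```

Call:
servo_tool(
  motion=[
    [[0,0,0,0.0197,0.003,-0.0345,1],[0,0,0,0.0394,0.0059,-0.0689,1],[0,0,0,0.0394,0.0059,-0.0689,1]],
  ],
)

```text
clock: 4.85
eef_pos: [531.6, -134.5, 111.6]
eef_rot: [2.664, 0.224, 2.126]
wrist_force: [4.0, 1.1, -8.7]
finger_gap: 36.7
finger_force: 24.9
```

Call:
servo_tool(
  motion=[
    [[0,0,0,0.0197,0.003,-0.0345,1],[0,0,0,0.0394,0.0059,-0.0689,1],[0,0,0,0.0394,0.0059,-0.0689,1]],
  ],
)

```text
clock: 5.15
eef_pos: [531.8, -134.6, 111.7]
eef_rot: [2.627, 0.106, 1.905]
wrist_force: [3.1, 0.6, -10.0]
finger_gap: 36.8
finger_force: 24.9
```

```bash
python3 -c "
from h import *;rep()"
```

```text
t 5.15 pos [ 531.8 -134.6  111.7] h 52.6 lat [0.2 0.4 0.2] lat_tool [0.3 0.4 0. ] misalign [-0.0002  0.0007 -0.0001] j [-0.46  0.2   1.99  0.54  0.58 -1.22] Fax -10.2 F [  3.1   0.6 -10. ] M [-0.06  0.66 -0.  ] Max -0.022 36.76888097412265 24.86736875027418
```

Call:
servo_tool(
  motion=[
    [[0,0,0,0.0197,0.003,-0.0345,1],[0,0,0,0.0394,0.0059,-0.0689,1],[0,0,0,0.0394,0.0059,-0.0689,1]],
  ],
)

```text
clock: 5.45
eef_pos: [531.8, -134.7, 111.7]
eef_rot: [2.618, -0.018, 1.689]
wrist_force: [2.1, 0.3, -9.1]
finger_gap: 36.3
finger_force: 24.9
```

Call:
servo_tool(
  motion=[
    [[0,0,0,0.0197,0.003,-0.0345,1],[0,0,0,0.0394,0.0059,-0.0689,1],[0,0,0,0.0394,0.0059,-0.0689,1]],
  ],
)

```text
clock: 5.75
eef_pos: [532.1, -134.8, 112.0]
eef_rot: [2.634, -0.141, 1.47]
wrist_force: [4.8, -0.3, -10.3]
finger_gap: 36.9
finger_force: 24.8
```

Call:
servo_tool(
  motion=[
    [[0,0,0,0.0197,0.003,-0.0345,1],[0,0,0,0.0394,0.0059,-0.0689,1],[0,0,0,0.0394,0.0059,-0.0689,1]],
  ],
)

```text
clock: 6.05
eef_pos: [531.9, -134.8, 112.1]
eef_rot: [2.679, -0.258, 1.246]
wrist_force: [-0.7, -1.0, -4.4]
finger_gap: 36.4
finger_force: 24.9
```

```bash
python3 -c "
from h import *;rep()"
```

```text
t 6.05 pos [ 531.9 -134.8  112.1] h 52.9 lat [0.5 0.2 0.3] lat_tool [0.4 0.5 0. ] misalign [0.0003 0.0012 0.0003] j [-0.46  0.2   1.99  0.54  0.58 -0.47] Fax -3.4 F [-0.7 -1.  -4.4] M [-0.21  0.93 -0.03] Max 0.012 36.43819118486528 24.946951903402805
```

Call:
servo_tool(
  motion=[
    [[0,0,0,0.0094,0.0014,-0.0165,1],[0,0,0,0.0094,0.0014,-0.0165,1],[-0.001,-0.0001,0.0017,0.0094,0.0014,-0.0165,1],[-0.002,-0.0003,0.0035,0.0094,0.0014,-0.0165,1],[-0.002,-0.0003,0.0035,0.0094,0.0014,-0.0165,1]],
  ],
)

```text
clock: 6.55
eef_pos: [530.6, -134.8, 113.6]
eef_rot: [2.696, -0.285, 1.187]
wrist_force: [-2.1, -0.4, -4.3]
finger_gap: 36.9
finger_force: 25.0
```

```bash
python3 -c "
from h import *;rep()"
```

```text
t 6.55 pos [ 530.6 -134.8  113.6] h 54.8 lat [0.2 0.4 0.1] lat_tool [0.4 0.  0. ] misalign [-0.      0.0005  0.    ] j [-0.46  0.19  1.99  0.54  0.59 -0.41] Fax -2.6 F [-2.1 -0.4 -4.3] M [-0.25  1.09 -0.06] Max -0.005 36.87136038481919 24.959495197981596
```

Call:
servo_tool(
  motion=[
    [[-0.002,-0.0003,0.0035,0,0,0,1],[-0.004,-0.0006,0.007,0,0,0,1],[-0.007,-0.001,0.012,0,0,0,1],[-0.01,-0.0015,0.0173,0,0,0,1],[-0.01,-0.0015,0.0173,0,0,0,1]],
  ],
)

```text
clock: 7.05
eef_pos: [526.0, -135.8, 123.0]
eef_rot: [2.695, -0.286, 1.185]
wrist_force: [-0.6, -0.3, -3.3]
finger_gap: 36.5
finger_force: 25.0
```

```bash
python3 -c "
from h import *;rep()"
```

```text
t 7.05 pos [ 526.  -135.8  123. ] h 65.3 lat [0.8 0.2 0.5] lat_tool [0.6 0.7 0. ] misalign [0.0006 0.0021 0.0005] j [-0.47  0.17  1.99  0.53  0.61 -0.4 ] Fax -2.5 F [-0.6 -0.3 -3.3] M [-0.17  0.8  -0.01] Max 0.021 36.45103554865582 24.953401442617178
```

Call:
servo_tool(
  motion=[
    [[-0.0105,-0.0015,0.017,0,0,0,1],[-0.0204,-0.003,0.034,0,0,0,1],[-0.03,-0.0045,0.051,0,0,0,1],[-0.04,-0.006,0.068,0,0,0,1],[-0.0495,-0.0075,0.085,0,0,0,1],[-0.0495,-0.0075,0.085,0,0,0,1]],
  ],
)

```text
clock: 7.65
eef_pos: [501.0, -139.7, 166.3]
eef_rot: [2.694, -0.286, 1.185]
wrist_force: [0.6, 0.0, -3.8]
finger_gap: 36.9
finger_force: 24.9
```

```bash
python3 -c "
from h import *;rep()"
```

```text
t 7.65 pos [ 501.  -139.7  166.3] h 115.4 lat [ 0.6 -0.   0.3] lat_tool [0.3 0.6 0. ] misalign [0.001  0.0028 0.0008] j [-0.5   0.05  2.01  0.48  0.71 -0.36] Fax -3.6 F [ 0.6  0.  -3.8] M [-0.16  0.7  -0.06] Max -0.022 36.921717811113446 24.94874792173505
```

Call:
servo_tool(
  motion=[
    [[-0.01,-0.0015,0.0173,0,0,0,1],[-0.02,-0.003,0.0346,0,0,0,1],[-0.035,-0.005,0.06,0,0,0,1],[-0.05,-0.0075,0.0866,0,0,0,1],[-0.06,-0.009,0.104,0,0,0,1],[-0.06,-0.009,0.104,0,0,0,1]],
  ],
)

```text
clock: 8.25
eef_pos: [471.0, -144.2, 218.2]
eef_rot: [2.694, -0.286, 1.185]
wrist_force: [0.3, 0.3, -4.6]
finger_gap: 36.9
finger_force: 24.9
```

Run:
```python
from h import *
rep();w=grab('wrist');c=grab('top');a=grab('scene')
x=np.hstack([cv2.resize(w['frame'],(400,250)),cv2.resize(c['frame'][140:300,210:466],(400,250))])
cv2.imwrite('pics/d.png',x[...,::-1])
```

```text
t 8.25 pos [ 471.  -144.2  218.2] h 175.5 lat [ 0.3 -0.1  0.1] lat_tool [ 0.1  0.3 -0. ] misalign [0.0011 0.0027 0.0009] j [-0.55 -0.08  2.    0.44  0.85 -0.33] Fax -4.2 F [ 0.3  0.3 -4.6] M [-0.13  0.72 -0.04] Max -0.022 36.9154513949963 24.948506411165
```

View pics/d.png

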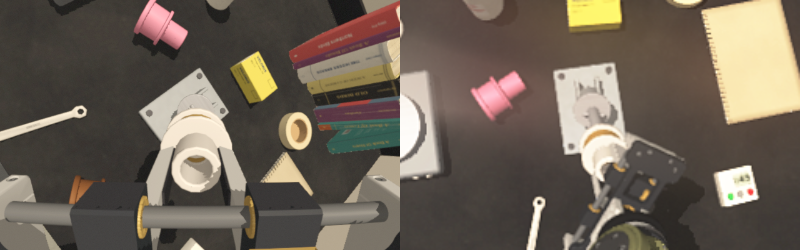

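The spool is off, and the wrist view shows it held squarely above the bare spindle. My first pan ellipse in the top view was too big because it took in the housing, so I'll redo the pan.

Run:
```python
from h import *
for n,(u0,v0,rr) in dict(top=(200,221,34),scene=(410,249,30)).items():
    c=pickle.load(open(f'pics/{n}.pkl','rb'));P=cloud(c);np.save(f'pics/{n}2.npy',P)
    g=cv2.cvtColor(c['frame'],cv2.COLOR_RGB2GRAY)
    print(n,g[v0,u0-rr:u0+rr:3])
    for th in(225,235,245):
        m=(g>th).astype('uint8');k=np.zeros_like(m);cv2.circle(k,(u0,v0),rr,1,-1);m*=k
        k=max(cv2.findContours(m,0,1)[0],key=cv2.contourArea);k=cv2.convexHull(k)
        if len(k)>5:
            (x,y),ax,_=cv2.fitEllipse(k);print(th,round(x,1),round(y,1),np.round(ax,1),plane(c,x,y,62).round(1))
    Q=P[v0-rr:v0+rr,u0-rr:u0+rr].reshape(-1,3);s=(Q[:,2]>54)&(Q[:,2]<72);q=Q[s][:,:2].astype('float32')
    print(s.sum(),cv2.minEnclosingCircle(q),np.median(Q[s][:,2]),q.mean(0), np.percentile(q,[1,99],axis=0).mean(0))
w=pickle.load(open('pics/wrist.pkl','rb'))
# spool in hand axis: upper-flange/neck from wrist cloud
P=cloud(w);s=manip.read_state();M=R.from_euler('xyz',s['eef_rot']).as_matrix();q=(P-s['eef_pos'])@M
np.save('pics/hand.npy',q)
fr=w['frame'].astype(int);m=(fr.min(2)>170)&(abs(q[...,0])<40)&(abs(q[...,1])<40)&(q[...,2]>-40)&(q[...,2]<20)
print(m.sum());r=np.hypot(q[...,0],q[...,1])
F=q[m&(r>23)&(r<31)&(q[...,2]>0)&(q[...,2]<12)];mm=F.mean(0);nn=np.linalg.svd(F-mm)[2][2];print(len(F),mm,nn*np.sign(nn[2]),'flange normal in tool frame')
```

```text
top [ 77  78 162 211 252 252 252 252 252 252 252 252 253 252 251 252 252 252
 252 114 104 216 126]
225 198.7 220.6 [45.5 47.8] [528.2 215.1  62. ]
235 198.8 220.6 [45.3 47.1] [528.3 214.9  62. ]
245 198.8 220.6 [45.  46.7] [528.2 214.8  62. ]
1712 ((528.1685791015625, 214.6819305419922), 61.8272705078125) 61.82268724014807 [528.67755 214.4652 ] [528.87636642 214.31509369]
scene [ 88 170 174 144 235 236 236 235 237 242 252 249 239 239 240 240 240 213
 181 178]
225 410.8 249.0 [34.3 40.5] [530.5 215.9  62. ]
235 411.1 249.2 [32.6 38.3] [530.5 216.9  62. ]
245 410.7 248.8 [5.5 6.9] [529.9 215.3  62. ]
1177 ((530.4296264648438, 213.51300048828125), 62.58854675292969) 63.29651913695284 [532.1872  215.35905] [531.66113953 214.71953766]
8156
1846 [19.70512534 -0.37829954  4.84929515] [1.81653530e-03 4.37806682e-04 9.99998254e-01] flange normal in tool frame
```

Call:
servo_tool(
  motion=[
    [[0.01,0.03,0,-0.005,0.033,0,1],[0.02,0.09,0,-0.01,0.066,0,1],[0.03,0.17,0,-0.015,0.099,0,1],[0.045,0.26,0,-0.02,0.132,0,1],[0.06,0.35,-0.01,-0.0247,0.165,0,1],[0.075,0.44,-0.02,-0.0247,0.165,0,1],[0.09,0.53,-0.04,-0.0247,0.165,0,1],[0.1,0.61,-0.06,-0.0247,0.165,0,1],[0.11,0.68,-0.076,-0.0247,0.165,0,1],[0.116,0.718,-0.076,-0.0247,0.165,0,1]],
  ],
  newtons=25,
)

```text
clock: 9.4
eef_pos: [528.4, 218.0, 176.3]
eef_rot: [-3.139, 0.002, 1.122]
wrist_force: [0.8, -1.2, -4.5]
finger_gap: 36.6
finger_force: 24.9
```

Call:
servo_tool(
  motion=[
    [[0,0,0,0,0,0,1],[0,0,0,0,0,0,1],[0,0,0,0,0,0,1]],
  ],
)

```text
clock: 9.7
eef_pos: [529.1, 214.5, 178.5]
eef_rot: [3.142, 0.0, 1.119]
wrist_force: [0.1, 1.1, -4.2]
finger_gap: 36.7
finger_force: 24.9
```

Run:
```python
from h import *
A[:]=[0,0,1];TIP[:]=[529,215,62-86];s=rep()
w=grab('wrist');P=cloud(w);M=R.from_euler('xyz',s['eef_rot']).as_matrix();q=(P-s['eef_pos'])@M
fr=w['frame'].astype(int);m=(fr.min(2)>170);r=np.hypot(q[...,0],q[...,1])
F=q[m&(r>23)&(r<31)&(q[...,2]>-3)&(q[...,2]<14)];mm=F.mean(0);nn=np.linalg.svd(F-mm)[2][2];print(len(F),mm,nn*np.sign(nn[2]))
```

```text
t 9.7 pos [529.1 214.5 178.5] h 288.5 lat [ 0.1 -0.5  0. ] lat_tool [-0.4  0.3  0. ] misalign [ 0.0003 -0.0001  0.    ] j [ 0.32  0.37  1.49 -0.    1.28  0.77] Fax -4.2 F [ 0.1  1.1 -4.2] M [-0.09  0.06 -0.06] Max -0.06 36.6829913118025 24.94200261309743
1824 [19.84454635 -0.24769362  6.39091803] [-3.88538281e-03 -2.10944417e-05  9.99992452e-01]
```

Call:
servo_tool(
  motion=[
    [[0,0.001,-0.03,0,0,0,1],[0,0.001,-0.06,0,0,0,1],[0,0.001,-0.09,0,0,0,1],[0,0.001,-0.11,0,0,0,1],[0,0.001,-0.12,0,0,0,1],[0,0.001,-0.124,0,0,0,1],[0,0.001,-0.124,0,0,0,1]],
  ],
)

```text
clock: 10.45
eef_pos: [529.2, 215.6, 117.1]
eef_rot: [3.141, -0.0, 1.119]
wrist_force: [-0.2, 0.6, -3.5]
finger_gap: 36.8
finger_force: 24.9
```

Call:
servo_tool(
  motion=[
    [[0,0,-0.002,0,0,0,1],[0,0,-0.004,0,0,0,1],[0,0,-0.006,0,0,0,1],[0,0,-0.008,0,0,0,1],[0,0,-0.01,0,0,0,1],[0,0,-0.012,0,0,0,1],[0,0,-0.012,0,0,0,1]],
  ],
)

```text
clock: 11.15
eef_pos: [529.0, 215.6, 110.6]
eef_rot: [3.141, 0.0, 1.119]
wrist_force: [-0.3, 0.3, -4.3]
finger_gap: 36.6
finger_force: 24.9
```

Call:
servo_tool(
  motion=[
    [[0,0,-0.002,0,0,0,1],[0,0,-0.004,0,0,0,1],[0,0,-0.006,0,0,0,1],[0,0,-0.006,0,0,0,1],[0,0,-0.006,0,0,0,1]],
  ],
)

```text
clock: 11.65
eef_pos: [529.1, 215.7, 107.8]
eef_rot: [3.141, -0.0, 1.12]
wrist_force: [0.3, -1.0, -2.4]
finger_gap: 36.5
finger_force: 25.0
```

Call:
servo_tool(
  motion=[
    [[0,0,-0.002,0,0,0,1],[0,0,-0.004,0,0,0,1],[0,0,-0.006,0,0,0,1],[0,0,-0.006,0,0,0,1],[0,0,-0.006,0,0,0,1]],
  ],
)

```text
clock: 12.15
eef_pos: [529.1, 215.7, 104.8]
eef_rot: [3.141, 0.0, 1.12]
wrist_force: [-0.5, -1.9, -0.5]
finger_gap: 36.6
finger_force: 25.0
```

Call:
servo_tool(
  motion=[
    [[0,0,-0.001,0,0,0,1],[0,0,-0.001,0,0,0,1],[0,0,-0.001,0,0,0,1],[0,0,-0.001,0,0,0,1]],
  ],
  newtons=5,
)

```text
clock: 12.55
eef_pos: [529.1, 215.7, 104.3]
eef_rot: [3.141, -0.0, 1.12]
wrist_force: [-0.0, -0.2, -1.0]
finger_gap: 36.8
finger_force: 5.0
```

Call:
servo_tool(
  motion=[
    [[0,0,0,0,0,0,0.6],[0,0,0,0,0,0,0.58],[0,0,0,0,0,0,0.55],[0,0,0,0,0,0,0.5],[0,0,0,0,0,0,0.4],[0,0,0,0,0,0,0.2],[0,0,0,0,0,0,0],[0,0,0,0,0,0,0],[0,0,0,0,0,0,0]],
  ],
)

```text
clock: 13.45
eef_pos: [529.0, 215.7, 104.2]
eef_rot: [3.141, 0.0, 1.12]
wrist_force: [0.5, 0.9, -0.4]
finger_gap: 83.6
finger_force: 0.0
```

Call:
servo_tool(
  motion=[
    [[0,0,0,0,0,0,0],[0,0,0.02,0,0,0,0],[0,0,0.04,0,0,0,0],[0,0,0.08,0,0,0,0],[0,0,0.14,0,0,0,0],[0,0,0.2,0,0,0,0],[0,0,0.26,0,0,0,0],[0,0,0.26,0,0,0,0]],
  ],
)

```text
clock: 14.25
eef_pos: [530.3, 216.1, 239.6]
eef_rot: [3.136, -0.005, 1.12]
wrist_force: [0.4, 0.6, 0.5]
finger_gap: 94.1
finger_force: 0.0
```

Run:
```python
from h import *
rep();w=grab('wrist');a=grab('scene');c=grab('top');P=cloud(w)
fr=w['frame'].astype(int)
q=P-[529,215,0];r=np.hypot(q[...,0],q[...,1]);m=(fr.min(2)>150)&(r<40)
F=P[m&(P[...,2]>95)&(P[...,2]<106)];nn=np.linalg.svd(F-F.mean(0))[2][2];print(len(F),F[:,2].mean(),nn,cv2.minEnclosingCircle(F[:,:2].astype('float32')))
N=P[m&(P[...,2]>128)];print(len(N),N.mean(0),cv2.minEnclosingCircle(N[:,:2].astype('float32')))
Q=cloud(c);print([ (k,Q[v,u].round(0)) for k,u,v in(('bottle',254,124),('carton',334,143),('timer',425,259))])
x=np.hstack([cv2.resize(w['frame'],(400,250)),cv2.resize(a['frame'][120:320,200:520],(400,250))])
cv2.imwrite('pics/e.png',x[...,::-1])
```

```text
t 14.25 pos [530.3 216.1 239.6] h 138.1 lat [ 41.  357.5  54. ] lat_tool [ 339.9 -118.6  -52.9] misalign [ 0.0721 -0.4879 -0.0006] j [ 0.32  0.32  1.41 -0.    1.4   0.77] Fax 0.1 F [0.4 0.6 0.5] M [-0.05  0.06  0.03] Max 0.043 94.06281906423342 0.0
1999 97.79002590757058 [9.70941827e-04 3.18184830e-03 9.99994467e-01] ((530.582275390625, 216.93780517578125), 32.854957580566406)
992 [531.23435868 217.75893845 136.62367753] ((538.302734375, 218.11184692382812), 26.27315330505371)
[('bottle', array([751.,  62., 166.])), ('carton', array([ 744., -136.,   43.])), ('timer', array([ 434., -380.,   24.]))]
```

View pics/e.png

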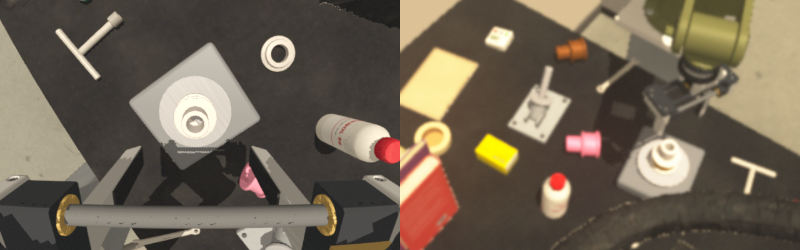

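The spool stands upright in the middle of the pan, within about 2 mm. The gripper is clear and the bottle, carton and timer haven't moved.

```bash
python3 -c "
from cell import manip;print(manip.sign_off())"
```

```text
the job is handed in; nothing more can be done
None
```

The spool came free after about 1.6 rad of turning and now stands upright, neck on top, within about 2 mm of the pan's centre; it is released, the bystanders haven't moved, and the job is handed in at about 14.4 s.

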